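# Balance a mis-loaded centrifuge rotor

### The arm

A 7-joint arm with a two-finger parallel gripper is mounted at the origin on a cart in front of the work surface, level with it; the furniture and walls round the work are solid. World frame = base frame: x ahead of the robot, y to its left, z up, the work surface at z = 0. Lengths are in m, angles in degrees, forces in N, time in s.
With the tool pointing down it reaches from about 0.425 to 0.825 m from the base axis. Payload 3.6 kg.
Tool frame: the origin (TCP) lies at the very end of the fingers, on their centre line; the grasp point (between the pads) lies 19 mm behind it; z points along the fingers, y is the line along which they close (so a half turn about z gives the same grasp; the last joint's range is limited). The gripper opens to 93 mm and grips with 3 to 60 N. Pads are 15 mm wide; open, the fingers measure 128 mm over their backs; the gripper's body (75 mm by 188 mm) begins 65 mm behind the grasp point.
Start: joints at [-1.518, 35.231, -0.722, 81.555, 0.464, 63.22, -2.315], TCP at [0.65, 0, 0.219] pointing down, gripper open.
Joint ranges: [-178.69, 178.69], [-17.37, 117.87], [-77.05, 75.6], [15.02, 138.74], [-78.02, 258.01], [0.78, 113.62], [-162.83, 162.83]. Speed limits (degrees/s): [159.86, 159.86, 180, 180, 180, 180, 180].

### API

Orientations are given as [roll, pitch, yaw] about the fixed x, y, z axes, in that order (R = Rz(yaw) Ry(pitch) Rx(roll)).
In Python, from station import telemetry, eyes, ticket gives the robot as it stands.
- The arm moves only by the tool drive_tool, never from a script. Its argument "increments" is a list of rows, each an object of numbers: "dx", "dy", "dz": the shift along the tool's x, y, z in mm; "twist": the turn about the tool's z in rad. A call has 1 to 20 rows; each row shifts and turns the commanded pose from where the row before left it, along the tool's axes as they then stand; what a row does not reach is not made up. A row lasts 1/8 s, in which the tool goes at most 62.5 mm and 10.7 degrees, less where a joint would pass 70% of its speed; a pose out of reach is approached as far as the arm can. A call with a gripper value outside its range is refused whole. "claw" is the opening, from 0 (shut) to 1 (fully open), set as the call begins (left out, the last holds). The fingers move at their own pace and stop on an object; the grip force is fixed at half the most. Time passes only in rows, so rows that do not move let the fingers close. It gives the time, the measured TCP pose, the force, the opening and the grip force at its end, in the units of the state.
- telemetry.sense(): the state, without advancing time (a new reading comes with each control period).
- eyes.grab_frame(name): name is "scene" or "side" or "wrist"; returns the picture (420x560x3 uint8, red, green, blue); there is no depth.
- eyes.camera_info(name): a dict with "K" (3x3 intrinsics, pixels), "R" (3x3) and "t" (3): a world point X has camera coordinates R X + t; the wrist camera has in their place "mount" (4x4, takes a point from camera to tool coordinates, whose origin is the TCP and whose axes are the flange's). Camera axes: x right, y down, z forward; pixel columns grow to the right and rows downward; lengths in m; the calibration is good to about 2 mm. A picture is of the moment at which its call begins: read the wrist's pose just before it. camera_info takes no time and is no camera call.
- ticket.job_done(): hands the job in; it is judged then, once.
The state is a dict: "clock": time; "joint_positions": joint angles; "joint_velocities": joint speeds; "effort": joint torques, N m; "tool_pos": TCP position; "orientation": TCP orientation; "ft_force": force on the tool from outside, world axes, zero at the start; "torque": the same for the moment, N m; "gripper_width": finger opening in m; "finger_force": force on a finger pad.
Only numpy, scipy, OpenCV 4.12 (cv2) and the standard library are available. Lean on these libraries where they do the work, as an engineer would, in place of code of your own. Each camera call takes 0.05 s, during which the arm holds its last target. There are 200 camera calls.

### The job

The six-place centrifuge rotor has been loaded out of balance: no tube has its twin opposite. Rearrange the tubes so that the two long, the two middle and the two short ones each face one another straight across the hub, all six fully down in the sleeves; the conical tubes cannot stand on the bench, so use a free hole of the rack to park one while you change places. Keep the tubes upright, and do not disturb the timer behind the rotor or the small bottle behind the rack.

Things in the scene. Friction and masses are not known exactly. Their poses are not given: they have to be found in the camera images.
- long_1: Long tube, 112 mm over all, wide round ribbed screw cap 35 mm across; twin of long_2. Off-white body 26 mm in diameter, conical below (tip 8 mm across, cone 16 mm high); the blue closure is the top 14 mm; 45 g. Origin at the centre of the tip, z up. Starts upright in a sleeve of the rotor. Grip closure and body just below it from above.
- mid_1: Middle-length tube, 96 mm over all, narrow round plug stopper 19 mm across on the body's shoulder; twin of mid_2. Off-white body 26 mm in diameter, conical below (tip 8 mm across, cone 16 mm high); the blue closure is the top 14 mm; 45 g. Origin at the centre of the tip, z up. Starts upright in a sleeve of the rotor. Grip closure and body just below it from above.
- short_1: Short tube, 80 mm over all, hexagonal cap 29 mm across flats, 33 mm across corners; twin of short_2. Off-white body 26 mm in diameter, conical below (tip 8 mm across, cone 16 mm high); the blue closure is the top 14 mm; 45 g. Origin at the centre of the tip, z up. Starts upright in a sleeve of the rotor. Grip closure and body just below it from above.
- mid_2: Middle-length tube, 96 mm over all, narrow round plug stopper 19 mm across on the body's shoulder; twin of mid_1. Off-white body 26 mm in diameter, conical below (tip 8 mm across, cone 16 mm high); the blue closure is the top 14 mm; 45 g. Origin at the centre of the tip, z up. Starts upright in a sleeve of the rotor. Grip closure and body just below it from above.
- short_2: Short tube, 80 mm over all, hexagonal cap 29 mm across flats, 33 mm across corners; twin of short_1. Off-white body 26 mm in diameter, conical below (tip 8 mm across, cone 16 mm high); the blue closure is the top 14 mm; 45 g. Origin at the centre of the tip, z up. Starts upright in a sleeve of the rotor. Grip closure and body just below it from above.
- long_2: Long tube, 112 mm over all, wide round ribbed screw cap 35 mm across; twin of long_1. Off-white body 26 mm in diameter, conical below (tip 8 mm across, cone 16 mm high); the blue closure is the top 14 mm; 45 g. Origin at the centre of the tip, z up. Starts upright in a sleeve of the rotor. Grip closure and body just below it from above.
- rotor: Six-sleeve centrifuge rotor on a stand, fixed. Origin on the bench at its centre, z up. Upright steel sleeves on a circle of radius 80 mm at 0, 60 .. 300 deg from its x axis; 0 and 180, 60 and 240, 120 and 300 face each other. Sleeve: 36 mm outside, 30 mm inside, flared mouth 76 mm above the bench; a seated tube's tip is 30 mm above the bench (46 mm inside). Hub and arms below 82 mm.
- rack: Empty white parking rack, fixed, 112 x 112 x 50 mm. Origin on the bench at its centre, z up. Four round 32 mm holes at x, y = +-28 mm in its frame, through the top plate (upper face 50 mm above the bench), each over a small cup; a parked tube stands upright with its tip 6 mm above the bench.
- timer: bystander: white lab timer, 42 x 70 x 64 mm high, standing on the bench behind the rotor; origin at the centre of its underside. Leave it alone.
- bottle: bystander: small white dropper bottle with a blue cap, 25 mm in diameter, 64 mm high, standing on the bench behind the rack; origin at the centre of its underside. Leave it alone.
Mind the look-alikes: they are no part of the job. What is shaped like the short_2 but orange is not meant.

How it is judged (in metres and radians):
At the end, for the whole second after the job is handed in: All six tubes are released and at rest, seated in the rotor's sleeves (tip within about 7 mm of its seated height and 12 mm of the circle of sleeves, tilted less than 0.22 rad), and the two tubes of each kind are in opposite sleeves (more than 149 mm apart) (z of long_1 in the frame of rotor between 0.022 and 0.036 m and horizontal distance between long_1 and rotor between 0.068 and 0.092 m and angle between each of long_1, mid_1, short_1, mid_2, short_2, long_2's own z axis and vertical below 0.22 rad and linear speed of each of long_1, mid_1, short_1, mid_2, short_2, long_2 below 0.02 m/s and z of mid_1 in the frame of rotor between 0.022 and 0.036 m and horizontal distance between mid_1 and rotor between 0.068 and 0.092 m and z of short_1 in the frame of rotor between 0.022 and 0.036 m and horizontal distance between short_1 and rotor between 0.068 and 0.092 m and z of mid_2 in the frame of rotor between 0.022 and 0.036 m and horizontal distance between mid_2 and rotor between 0.068 and 0.092 m and z of short_2 in the frame of rotor between 0.022 and 0.036 m and horizontal distance between short_2 and rotor between 0.068 and 0.092 m and z of long_2 in the frame of rotor between 0.022 and 0.036 m and horizontal distance between long_2 and rotor between 0.068 and 0.092 m and horizontal distance between long_1 and long_2 above 0.149 m and horizontal distance between mid_1 and mid_2 above 0.149 m and horizontal distance between short_1 and short_2 above 0.149 m); the robot touches nothing.
It fails at once if a tube is tipped over (leans more than 0.6 rad) (angle between any of long_1, mid_1, short_1, mid_2, short_2, long_2's own z axis and vertical above 0.6 rad).
It fails at once if the timer or the small bottle is disturbed (moved 25 mm or more, or tipped) (distance of any of timer, bottle from where it was at the start of the episode above 0.025 m or angle between any of timer, bottle's own z axis and vertical above 0.4 rad).
It also fails if it takes over 106 s, if anything falls off the work surface, if the arm or the gripper's body presses on something with over 40 N, if the wrist force passes 120 N, or if a joint passes its speed limit or range.

## Working session

There is one attempt and no reset: what is moved stays moved. The work goes in short steps, Python scripts to look and compute and a tool call to move; the robot and the scene stay as the last step left them, time stands still between calls to the robot, and variables do not carry over. Pictures are saved under pics/ and viewed, at most 14 in all, crops included, and the job is handed in when it is done.

Besides the shell and the picture viewer there is one more tool, called after "Call:" by a JSON object that holds its "name" and its "arguments", one argument or row to a line. drive_tool: Moves the arm, as the interface text tells. Its arguments: {"type":"object","properties":{"increments":{"type":"array","items":{"type":"object","properties":{"dx":{"type":"number"},"dy":{"type":"number"},"dz":{"type":"number"},"twist":{"type":"number"}}}},"claw":{"type":"number"}},"required":["increments"]}

```bash
mkdir -p pics; python3 - <<'E'
from station import telemetry, eyes
import cv2,numpy as np
print(telemetry.sense())
for n in ["scene","side","wrist"]:
    im=eyes.grab_frame(n); cv2.imwrite(f"pics/{n}0.png",im[:,:,::-1]); i=eyes.camera_info(n)
    print(n,{k:np.round(v,4).tolist() for k,v in i.items()})
E
```

```text
{'clock': 0.0, 'joint_positions': array([-1.51537587, 35.29105447, -0.72500556, 81.63926188,  0.46406699,
       63.22151302, -2.31549172]), 'joint_velocities': array([ 0.0196332 , -0.03219512,  0.05087531,  0.04543978,  0.00495589,
       -0.01507738, -0.10386895]), 'effort': array([ 5.37042069e-04, -4.58937871e+01,  2.08912762e-01, -1.65743172e+01,
       -6.11085235e-02,  2.03703978e-02,  2.53581929e-04]), 'tool_pos': array([ 6.49206304e-01, -4.02370836e-06,  2.17472573e-01]), 'orientation': array([-1.79851027e+02,  9.21870428e-04,  9.00018337e+01]), 'ft_force': array([-0.58281215, -0.38500326, -0.2666416 ]), 'torque': array([-0.03099271,  0.00182938,  0.02204224]), 'finger_force': 0.0, 'gripper_width': 0.0934027110106182}
scene {'K': [[499.0523, 0.0, 278.6778], [0.0, 499.0523, 210.4964], [0.0, 0.0, 1.0]], 'R': [[0.9154, -0.4021, 0.0188], [-0.2352, -0.5721, -0.7858], [0.3268, 0.7148, -0.6183]], 't': [-0.4662, 0.2662, 1.1719]}
side {'K': [[412.7217, 0.0, 278.9828], [0.0, 412.7217, 213.7851], [0.0, 0.0, 1.0]], 'R': [[-0.9558, -0.2939, -0.0103], [-0.1914, 0.6483, -0.7369], [0.2232, -0.7024, -0.6759]], 't': [0.5944, 0.0451, 1.1329]}
wrist {'K': [[373.6523, 0.0, 275.3823], [0.0, 373.6523, 208.6828], [0.0, 0.0, 1.0]], 'mount': [[-0.0009, -0.9616, -0.2744, 0.0754], [1.0, -0.0007, -0.0008, -0.0008], [0.0006, -0.2744, 0.9616, -0.1653], [0.0, 0.0, 0.0, 1.0]]}
```

View pics/scene0.png

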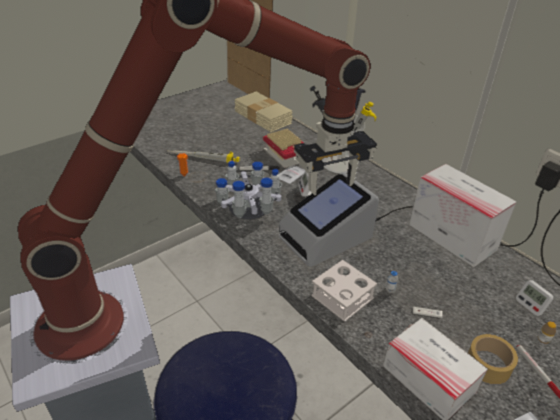

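View pics/side0.png

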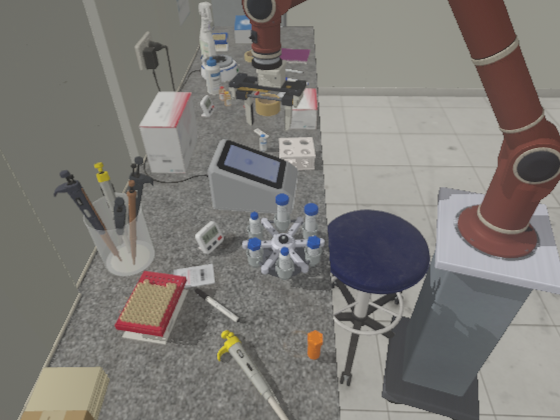

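View pics/wrist0.png

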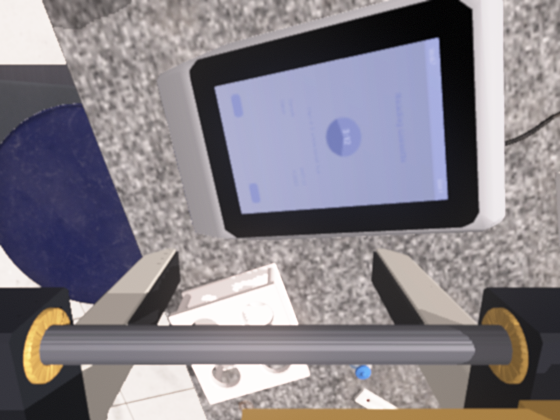

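```bash
cat > h.py <<'E'
from station import telemetry, eyes, ticket
import cv2,numpy as np
from scipy.spatial.transform import Rotation as Rn
def cam(n,s=None):
    i=eyes.camera_info(n); K=np.array(i["K"])
    if n!="wrist": return K,np.array(i["R"]),np.array(i["t"])
    s=s or telemetry.sense()
    T=np.eye(4); T[:3,:3]=Rn.from_euler("xyz",s["orientation"],degrees=True).as_matrix(); T[:3,3]=s["tool_pos"]
    C=np.linalg.inv(T@np.array(i["mount"])); return K,C[:3,:3],C[:3,3]
def ray(c,u,v):
    K,R,t=c; d=R.T@np.linalg.solve(K,[u,v,1]); return -R.T@t,d
def onplane(c,u,v,z):
    o,d=ray(c,u,v); return o+d*(z-o[2])/d[2]
def proj(c,X):
    K,R,t=c; p=K@(R@np.asarray(X)+t); return p[:2]/p[2]
def tri(c1,p1,c2,p2):
    (o,d),(q,e)=ray(c1,*p1),ray(c2,*p2); 
    s=np.linalg.lstsq(np.c_[d,-e],q-o,rcond=None)[0]; a=o+s[0]*d;b=q+s[1]*e
    return (a+b)/2,np.linalg.norm(a-b)
def blobs(im,lo=(100,120,60),hi=(125,255,255),amin=15):
    h=cv2.cvtColor(im,cv2.COLOR_RGB2HSV); m=cv2.inRange(h,lo,hi)
    n,l,s,c=cv2.connectedComponentsWithStats(m); return [(c[k].round(1).tolist(),s[k].tolist()) for k in range(1,n) if s[k,4]>=amin],m
E
python3 - <<'E'
from h import *
a=cv2.imread("pics/scene0.png")[150:220,200:300]; b=cv2.imread("pics/side0.png")[185:285,235:335]
a=cv2.resize(a,None,fx=4,fy=4,interpolation=3);b=cv2.resize(b,None,fx=4,fy=4,interpolation=3)
o=np.zeros((400,800,3),np.uint8); o[:280,:400]=a;o[:,400:]=b; cv2.imwrite("pics/crop1.png",o)
for n in ["scene","side"]:
    for x in blobs(cv2.imread(f"pics/{n}0.png")[:,:,::-1])[0]: print(n,x)
side=cam("side")
for nm,p,z in [("rotor hub",(283,241),.08),("timer",(208,237),.03),("bottlecap",(264,135),.06),("rack",(297,147),.05)]: print(nm,onplane(side,*p,z).round(3))
c=cam("wrist"); print("wr rackhole", onplane(c,226,375,.05), onplane(c,362,372,.064))
E
```

```text
scene ([231.1, 163.6], [228, 161, 7, 6, 28])
scene ([257.1, 165.3], [252, 162, 11, 8, 67])
scene ([274.6, 171.4], [272, 169, 6, 6, 33])
scene ([221.2, 182.2], [216, 178, 11, 9, 81])
scene ([266.1, 182.1], [261, 178, 11, 9, 89])
scene ([238.2, 185.4], [233, 181, 12, 10, 96])
scene ([393.6, 272.8], [391, 271, 6, 5, 20])
side ([239.4, 18.7], [236, 16, 10, 9, 31])
side ([246.7, 27.0], [243, 26, 8, 3, 23])
side ([220.2, 42.1], [215, 40, 12, 4, 32])
side ([211.0, 62.2], [207, 58, 9, 8, 44])
side ([281.5, 199.1], [276, 194, 12, 11, 118])
side ([310.9, 208.9], [305, 203, 13, 12, 129])
side ([253.9, 215.4], [251, 212, 7, 8, 44])
side ([313.3, 242.1], [307, 236, 13, 13, 129])
side ([253.9, 243.7], [248, 238, 13, 13, 132])
side ([284.1, 250.9], [281, 247, 7, 9, 47])
rotor hub [0.525 0.278 0.08 ]
timer [0.732 0.275 0.03 ]
bottlecap [ 0.734 -0.195  0.06 ]
rack [ 0.612 -0.17   0.05 ]
wr rackhole [ 0.59535316 -0.20336937  0.05      ] [ 0.73570496 -0.18785232  0.064     ]
```

View pics/crop1.png

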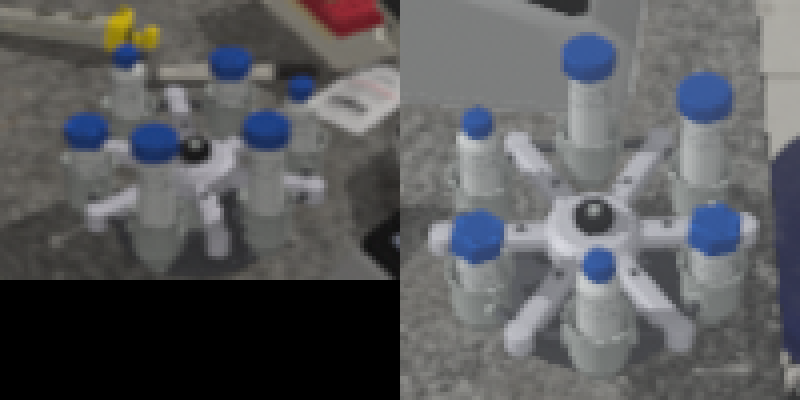

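```bash
python3 - <<'E'
from h import *
from scipy.optimize import least_squares
sc,sd=cam("scene"),cam("side")
S={"A":(281.5,199.1),"B":(310.9,208.9),"C":(313.3,242.1),"D":(284.1,250.9),"E":(253.9,243.7),"F":(253.9,215.4)}
H={"A":.137,"B":.137,"C":.105,"D":.121,"E":.105,"F":.121}
C=[(231.1,163.6),(257.1,165.3),(274.6,171.4),(221.2,182.2),(266.1,182.1),(238.2,185.4)]
P={}
for k,p in S.items():
    X=onplane(sd,*p,H[k]); u=proj(sc,X); j=np.argmin([np.hypot(*(u-c)) for c in C]); Y,e=tri(sd,p,sc,C[j]); P[k]=Y
    print(k,X.round(4),"scene",u.round(1),C[j],"tri",Y.round(4),round(e,4), "r",np.hypot(*Y[:2]).round(3))
f=lambda q:np.concatenate([P[k][:2]-q[:2]-.08*np.array([np.cos(q[2]-i*np.pi/3),np.sin(q[2]-i*np.pi/3)]) for i,k in enumerate("ABCDEF")])
for s in(0,-1,-2):
  r=least_squares(f,[.525,.278,s]); 
  if r.cost<1e-3:break
q=r.x;print(q,np.degrees(q[2]),r.cost,r.fun.round(3))
for i,k in enumerate("ABCDEF"): print(k,(q[:2]+.08*np.array([np.cos(q[2]-i*np.pi/3),np.sin(q[2]-i*np.pi/3)])).round(4), np.degrees(q[2]-i*np.pi/3).round(1))
# instrument height: corners seen side (218,145),(297,165) ; scene
for a,b in [((218,145),(345,177)),((297,167),(377,200)),((283,190),(337,235)) ,((212,182),(288,208))]: print("instr?",a,b,[v.round(3) if hasattr(v,'round') else v for v in tri(sd,a,sc,b)])
E
```

```text
A [0.5544 0.1934 0.137 ] scene [266.6 181.3] (266.1, 182.1) tri [0.5535 0.1925 0.1356] 0.0025 r 0.586
B [0.4754 0.2082 0.137 ] scene [238.5 184.5] (238.2, 185.4) tri [0.4749 0.2069 0.1355] 0.0016 r 0.518
C [0.4496 0.2844 0.105 ] scene [221.5 181.5] (221.2, 182.2) tri [0.449  0.2833 0.1036] 0.0015 r 0.531
D [0.5028 0.3442 0.121 ] scene [231.6 162.8] (231.1, 163.6) tri [0.5019 0.3434 0.1195] 0.0024 r 0.608
E [0.5808 0.3286 0.105 ] scene [257.6 164.6] (257.1, 165.3) tri [0.58   0.328  0.1037] 0.0023 r 0.666
F [0.6068 0.2532 0.121 ] scene [275.2 171.1] (274.6, 171.4) tri [0.6059 0.2535 0.1208] 0.0019 r 0.657
[ 0.52754609  0.26793447 -1.23821388] -70.94442946879892 7.070946252011976e-07 [-0.     0.    -0.    -0.001  0.     0.     0.    -0.     0.    -0.
 -0.     0.001]
A [0.5537 0.1923] -70.9
B [0.4751 0.2075] -130.9
C [0.449  0.2831] -190.9
D [0.5014 0.3436] -250.9
E [0.58   0.3284] -310.9
F [0.6061 0.2527] -370.9
instr? (218, 145) (345, 177) [array([0.754, 0.086, 0.18 ]), np.float64(0.03)]
instr? (297, 167) (377, 200) [array([ 0.661, -0.041,  0.136]), np.float64(0.212)]
instr? (283, 190) (337, 235) [array([0.644, 0.005, 0.03 ]), np.float64(0.086)]
instr? (212, 182) (288, 208) [array([0.682, 0.168, 0.087]), np.float64(0.166)]
```

Call:
{"name": "drive_tool", "arguments": {
  "increments": [
    {"dx": 43,"dy": -18.5,"dz": -5},
    {"dx": 43,"dy": -18.5,"dz": -5},
    {"dx": 43,"dy": -18.5,"dz": -5},
    {"dx": 43,"dy": -18.5,"dz": -5},
    {"dx": 43,"dy": -18.5,"dz": -5},
    {"dx": 43,"dy": -18.5,"dz": -5},
    {"dx": 43,"dy": -18.5},
    {"dx": 43,"dy": -18.5},
    {"twist": 0.155},
    {"twist": 0.155},
    {"twist": 0.155},
    {"twist": 0.155},
    {"twist": 0.155},
    {"twist": 0.155},
    {"twist": 0.155},
    {"twist": 0.155},
    {"dz": 0}
  ],
  "claw": 0.65
}}

```text
validation failed for argument at $.in...
```

```bash
python3 - <<'E'
from h import *
s=telemetry.sense(); c=cam("wrist",s); im=eyes.grab_frame("wrist"); cv2.imwrite("pics/w1.png",im[:,:,::-1])
print({k:np.round(s[k],4).tolist() for k in("clock","tool_pos","orientation","joint_positions","gripper_width")})
for p,st in blobs(im,amin=60)[0]: print(p,st,[onplane(c,*p,z)[:2].round(4).tolist() for z in(.110,.126,.142)])
for k,X in dict(A=[.5537,.1923,.142],B=[.4751,.2075,.142],C=[.449,.2831,.11],D=[.5014,.3436,.126],E=[.58,.3284,.11],F=[.6061,.2527,.126]).items(): print(k,proj(c,X).round(1))
E
```

```text
{'clock': 0.15, 'tool_pos': [0.6494, 0.0, 0.2178], 'orientation': [-179.89, 0.0025, 90.004], 'joint_positions': [-1.5189, 35.2746, -0.7222, 81.6167, 0.4654, 63.2217, -2.315], 'gripper_width': 0.0932}
[38.7, 133.8] [14, 116, 49, 37, 443] [[0.4777, 0.0536], [0.4878, 0.0549], [0.4978, 0.0562]]
[71.4, 159.1] [65, 153, 14, 16, 76] [[0.4986, 0.0353], [0.5074, 0.0377], [0.5162, 0.04]]
[100.0, 230.3] [88, 217, 23, 28, 265] [[0.5124, -0.0199], [0.5204, -0.0143], [0.5284, -0.0087]]
[66.2, 253.6] [23, 218, 82, 70, 2493] [[0.4832, -0.0393], [0.4929, -0.0326], [0.5026, -0.0258]]
[362.3, 371.8] [356, 366, 14, 13, 142] [[0.7234, -0.1497], [0.7191, -0.1365], [0.7147, -0.1233]]
A [  98.5 -124.7]
B [ -54.8 -159.3]
C [ -85.9 -289. ]
D [ -40.3 -496.3]
E [ 143.2 -406. ]
F [ 195.9 -244.5]
```

View pics/w1.png

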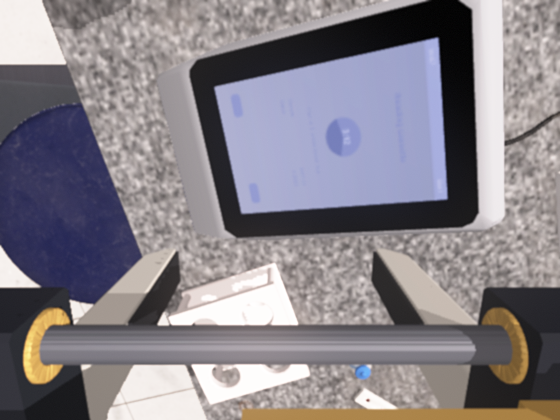

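The picture is unchanged, with the screen instrument in the middle and the rack below it at about (240,330), because the move was refused. I'm resending it with all four fields in every row.

Call:
{"name": "drive_tool", "arguments": {
  "increments": [
    {"dx": 43,"dy": -18.5,"dz": -5,"twist": 0},
    {"dx": 43,"dy": -18.5,"dz": -5,"twist": 0},
    {"dx": 43,"dy": -18.5,"dz": -5,"twist": 0},
    {"dx": 43,"dy": -18.5,"dz": -5,"twist": 0},
    {"dx": 43,"dy": -18.5,"dz": -5,"twist": 0},
    {"dx": 43,"dy": -18.5,"dz": -5,"twist": 0},
    {"dx": 43,"dy": -18.5,"dz": 0,"twist": 0},
    {"dx": 43,"dy": -18.5,"dz": 0,"twist": 0},
    {"dx": 0,"dy": 0,"dz": 0,"twist": 0.155},
    {"dx": 0,"dy": 0,"dz": 0,"twist": 0.155},
    {"dx": 0,"dy": 0,"dz": 0,"twist": 0.155},
    {"dx": 0,"dy": 0,"dz": 0,"twist": 0.155},
    {"dx": 0,"dy": 0,"dz": 0,"twist": 0.155},
    {"dx": 0,"dy": 0,"dz": 0,"twist": 0.155},
    {"dx": 0,"dy": 0,"dz": 0,"twist": 0.155},
    {"dx": 0,"dy": 0,"dz": 0,"twist": 0.155},
    {"dx": 0,"dy": 0,"dz": 0,"twist": 0}
  ],
  "claw": 0.65
}}

```text
clock: 2.33
tool_pos: [0.5017, 0.3441, 0.2484]
orientation: [180.0, 0.0, 19.1]
ft_force: [0.0, 0.2, 0.3]
gripper_width: 0.0605
finger_force: 0.0
```

```bash
cat > look.py <<'E'
import sys
from h import *
s=telemetry.sense(); c=cam("wrist",s); im=eyes.grab_frame("wrist"); cv2.imwrite(f"pics/{sys.argv[1]}.png",im[:,:,::-1])
print({k:np.round(s[k],4).tolist() for k in("clock","tool_pos","orientation","joint_positions","gripper_width")})
for p,st in blobs(im,amin=150)[0]: print(p,st,[onplane(c,*p,z)[:2].round(4).tolist() for z in(.110,.126,.142)])
for k,X in dict(A=[.5537,.1923,.142],B=[.4751,.2075,.142],C=[.449,.2831,.11],D=[.5014,.3436,.126],E=[.58,.3284,.11],F=[.6061,.2527,.126]).items(): print(k,proj(c,X).round(1))
E
python3 look.py w2
```

```text
{'clock': 2.325, 'tool_pos': [0.5017, 0.3441, 0.2484], 'orientation': [179.9765, 0.0339, 19.077], 'joint_positions': [-46.3197, 30.5925, 16.1964, 86.7707, -9.0729, 63.9676, -99.1904], 'gripper_width': 0.0605}
[326.6, 110.8] [306, 91, 42, 41, 1224] [[0.5796, 0.3279], [0.5792, 0.33], [0.5788, 0.3322]]
[433.7, 111.5] [420, 100, 29, 25, 563] [[0.6065, 0.248], [0.6048, 0.2543], [0.603, 0.2607]]
[483.6, 204.2] [458, 182, 51, 45, 1746] [[0.5516, 0.1752], [0.5527, 0.1854], [0.5539, 0.1956]]
[276.4, 199.4] [266, 188, 22, 24, 423] [[0.4987, 0.3417], [0.5026, 0.3431], [0.5065, 0.3445]]
[320.6, 269.3] [304, 251, 35, 38, 1012] [[0.451, 0.2838], [0.4574, 0.2882], [0.4638, 0.2927]]
[420.2, 279.7] [399, 264, 48, 39, 960] [[0.4705, 0.1959], [0.4759, 0.205], [0.4813, 0.2141]]
A [487.4 205.8]
B [424.4 288.7]
C [320.5 271.4]
D [275.3 200.6]
E [326.2 110. ]
F [436.5 110.5]
```

View pics/w2.png

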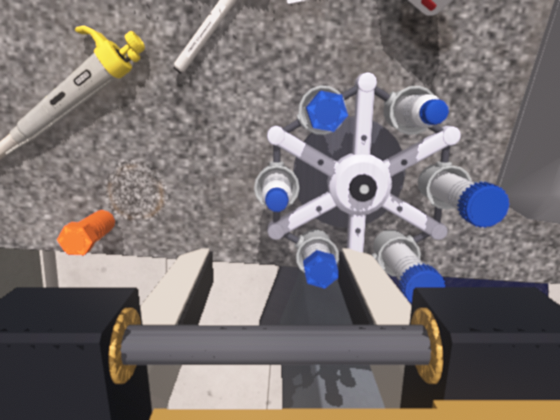

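The picture shows the six blue caps at the predicted pixels: mid D (276,199), short C (320,269), long B (420,280), E (327,111), F (434,112) and A (484,204). The orange look-alike is at (75,237), off the rotor, so it is ignored. All positions agree within 1–2 mm. The plan is D→rack, B→D, C→B, rack→C.

Call:
{"name": "drive_tool", "arguments": {
  "increments": [
    {"dx": 0,"dy": 0,"dz": 30,"twist": 0},
    {"dx": 0,"dy": 0,"dz": 30,"twist": 0},
    {"dx": 0,"dy": 0,"dz": 30,"twist": 0},
    {"dx": 0,"dy": 0,"dz": 24,"twist": 0},
    {"dx": 0,"dy": 0,"dz": 20,"twist": 0},
    {"dx": 0,"dy": 0,"dz": 12,"twist": 0},
    {"dx": 0,"dy": 0,"dz": 8,"twist": 0},
    {"dx": 0,"dy": 0,"dz": 0,"twist": 0},
    {"dx": 0,"dy": 0,"dz": 0,"twist": 0}
  ]
}}

```text
clock: 3.5
tool_pos: [0.5025, 0.3443, 0.0954]
orientation: [-180.0, -0.1, 19.0]
ft_force: [0.2, -0.5, 0.1]
gripper_width: 0.0605
finger_force: 0.0
```

Call:
{"name": "drive_tool", "arguments": {
  "increments": [
    {"dx": 0,"dy": 0,"dz": 0,"twist": 0},
    {"dx": 0,"dy": 0,"dz": 0,"twist": 0},
    {"dx": 0,"dy": 0,"dz": 0,"twist": 0},
    {"dx": 0,"dy": 0,"dz": 0,"twist": 0},
    {"dx": 0,"dy": 0,"dz": 0,"twist": 0}
  ],
  "claw": 0
}}

```text
clock: 4.12
tool_pos: [0.502, 0.3441, 0.0947]
orientation: [-180.0, -0.0, 19.0]
ft_force: [-0.2, -0.1, 0.0]
gripper_width: 0.0248
finger_force: 30.0
```

Call:
{"name": "drive_tool", "arguments": {
  "increments": [
    {"dx": 0,"dy": 0,"dz": -25,"twist": 0},
    {"dx": 0,"dy": 0,"dz": -40,"twist": 0},
    {"dx": 0,"dy": 0,"dz": -45,"twist": 0},
    {"dx": 0,"dy": 0,"dz": -45,"twist": 0},
    {"dx": 0,"dy": 0,"dz": -40,"twist": 0},
    {"dx": -5,"dy": 20,"dz": 0,"twist": 0},
    {"dx": -10,"dy": 45,"dz": 0,"twist": 0},
    {"dx": -10,"dy": 45,"dz": 0,"twist": 0},
    {"dx": -10,"dy": 45,"dz": 0,"twist": 0},
    {"dx": -10,"dy": 45,"dz": 0,"twist": 0},
    {"dx": -10,"dy": 45,"dz": 0,"twist": 0},
    {"dx": -10,"dy": 45,"dz": 0,"twist": 0},
    {"dx": -10,"dy": 45,"dz": 0,"twist": 0},
    {"dx": -10,"dy": 45,"dz": 0,"twist": 0},
    {"dx": -10,"dy": 45,"dz": 0,"twist": 0},
    {"dx": -5,"dy": 25,"dz": 0,"twist": 0},
    {"dx": 0,"dy": 0,"dz": 0,"twist": 0},
    {"dx": 0,"dy": 0,"dz": 0,"twist": 0}
  ]
}}

```text
clock: 6.38
tool_pos: [0.553, -0.1124, 0.2887]
orientation: [-179.9, 0.1, 19.0]
ft_force: [-0.4, 0.2, -0.6]
gripper_width: 0.0254
finger_force: 30.0
```

```bash
python3 look.py w3; python3 - <<'E'
from h import *
im=eyes.grab_frame("side"); cv2.imwrite("pics/side3.png",im[:,:,::-1])
a=cv2.resize(im[115:185,240:340,::-1],None,fx=4,fy=4,interpolation=3); b=cv2.imread("pics/w3.png")
o=np.zeros((420,800,3),np.uint8); o[:280,:400]=a; o[:300,400:]=cv2.resize(b,(400,300)); cv2.imwrite("pics/crop3.png",o)
E
```

```text
{'clock': 6.375, 'tool_pos': [0.553, -0.1124, 0.2887], 'orientation': [-179.8647, 0.0743, 19.0414], 'joint_positions': [-4.8642, 25.0676, 21.822, 90.292, -9.9511, 66.6926, -51.8941], 'gripper_width': 0.0254}
[416.0, 22.3] [409, 15, 15, 16, 204] [[0.7228, -0.1785], [0.7182, -0.1743], [0.7136, -0.1701]]
[274.8, 292.0] [251, 267, 48, 51, 1904] [[0.4468, -0.1483], [0.4551, -0.1455], [0.4633, -0.1427]]
A [-91.  69.]
B [-116.3  157.2]
C [-167.9  152.3]
D [-265.8   70.9]
E [-223.6  -17.7]
F [-147.2  -24.2]
```

View pics/crop3.png

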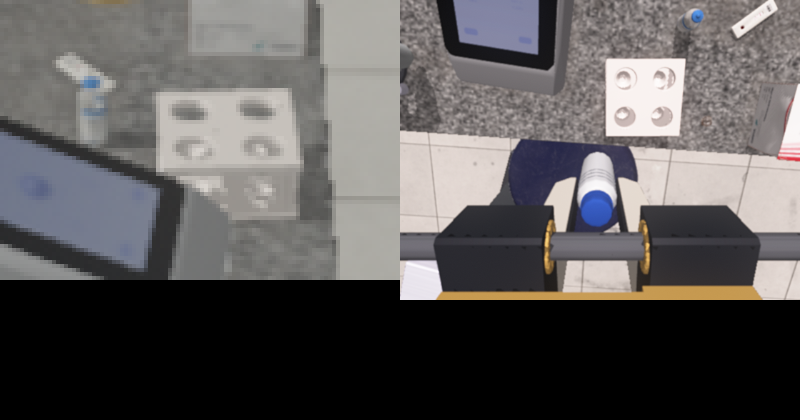

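The wrist view shows the rack's top face clear and empty, at about (289–397, 82–190) px, with the bottle behind it and the mid tube held upright. I'm locating the rack by its white top face.

```bash
python3 - <<'E'
from h import *
c=cam("wrist"); im=cv2.imread("pics/w3.png")[:,:,::-1].copy()
h=cv2.cvtColor(im,cv2.COLOR_RGB2HSV); m=cv2.inRange(h,(0,0,200),(180,40,255)); m[:60]=0;m[215:]=0;m[:,:270]=0;m[:,420:]=0
k=max(cv2.findContours(m,0,2)[0],key=cv2.contourArea); hull=cv2.convexHull(k)
q=cv2.approxPolyDP(hull,6,True)[:,0]; print(q.tolist(),cv2.contourArea(hull))
P=np.array([onplane(c,*p,.05)[:2] for p in q]); print(P.round(4).tolist()); print([np.linalg.norm(P[i]-P[i-1]).round(4) for i in range(len(P))])
W=np.array([onplane(c,*p,.05)[:2] for p in hull[:,0]],np.float32); r=cv2.minAreaRect(W); print(r)
a=np.radians(r[2]); u=np.array([np.cos(a),np.sin(a)]);v=np.array([-u[1],u[0]])
for i in(-1,1):
  for j in(-1,1): X=np.array(r[0])+.028*(i*u+j*v); print("hole",X.round(4),proj(c,[*X,.05]).round(1))
s=telemetry.sense(); print(s["tool_pos"])
E
```

```text
[[399, 83], [390, 189], [288, 188], [290, 82]] 11534.5
[[0.6835, -0.2013], [0.5782, -0.2379], [0.5423, -0.1306], [0.6479, -0.0952]]
[np.float64(0.1119), np.float64(0.1115), np.float64(0.1131), np.float64(0.1114)]
((0.6123020052909851, -0.16605916619300842), (0.11371878534555435, 0.11468052119016647), 19.142637252807617)
hole [ 0.595  -0.2017] [365.8 164.1]
hole [ 0.5767 -0.1488] [314.3 164.2]
hole [ 0.6479 -0.1833] [369.3 111. ]
hole [ 0.6296 -0.1304] [315.8 111. ]
[ 0.55343853 -0.11191309  0.28917566]
```

Call:
{"name": "drive_tool", "arguments": {
  "increments": [
    {"dx": 3,"dy": 30,"dz": 0,"twist": 0},
    {"dx": 4,"dy": 40,"dz": 0,"twist": 0},
    {"dx": 3,"dy": 28.5,"dz": 20,"twist": 0},
    {"dx": 0,"dy": 0,"dz": 40,"twist": 0},
    {"dx": 0,"dy": 0,"dz": 40,"twist": 0},
    {"dx": 0,"dy": 0,"dz": 30,"twist": 0},
    {"dx": 0,"dy": 0,"dz": 20,"twist": 0},
    {"dx": 0,"dy": 0,"dz": 8,"twist": 0},
    {"dx": 0,"dy": 0,"dz": 0,"twist": 0},
    {"dx": 0,"dy": 0,"dz": 0,"twist": 0}
  ]
}}

```text
clock: 7.72
tool_pos: [0.5958, -0.204, 0.1328]
orientation: [179.9, -0.1, 19.0]
ft_force: [-1.0, -0.5, -0.3]
gripper_width: 0.025
finger_force: 30.0
```

```bash
python3 - <<'E'
from h import *
s=telemetry.sense(); c=cam("wrist",s); im=eyes.grab_frame("wrist"); cv2.imwrite("pics/w4.png",im[:,:,::-1])
print(s["tool_pos"],s["orientation"],s["ft_force"]); X=s["tool_pos"]
for z in (.13,.09,.066,.05): print(z,proj(c,[X[0],X[1],z]).round(1))
print(proj(c,[.595,-.2017,.05]))
E
```

```text
[ 0.59582159 -0.20396427  0.13278078] [ 1.79927727e+02 -1.01384750e-01  1.89850488e+01] [-0.99709755 -0.475654   -0.28696619]
0.13 [274.7 262.1]
0.09 [274.7 234.3]
0.066 [274.7 221.8]
0.05 [274.7 214.8]
[271.25053006 214.82510004]
```

View pics/w4.png

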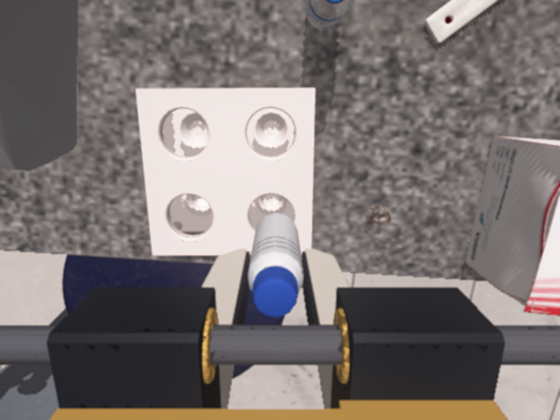

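The tube tip hangs over the lower-right hole at about (271,215) px, 2.4 mm off along the closing axis. I'll correct that and lower.

Call:
{"name": "drive_tool", "arguments": {
  "increments": [
    {"dx": 0,"dy": -2.4,"dz": 0,"twist": 0},
    {"dx": 0,"dy": 0,"dz": 8,"twist": 0},
    {"dx": 0,"dy": 0,"dz": 12,"twist": 0},
    {"dx": 0,"dy": 0,"dz": 12,"twist": 0},
    {"dx": 0,"dy": 0,"dz": 12,"twist": 0},
    {"dx": 0,"dy": 0,"dz": 10,"twist": 0},
    {"dx": 0,"dy": 0,"dz": 4,"twist": 0},
    {"dx": 0,"dy": 0,"dz": 0,"twist": 0},
    {"dx": 0,"dy": 0,"dz": 0,"twist": 0}
  ]
}}

```text
clock: 8.9
tool_pos: [0.5946, -0.2019, 0.0741]
orientation: [180.0, -0.0, 19.0]
ft_force: [0.7, -0.8, -0.6]
gripper_width: 0.025
finger_force: 30.0
```

Call:
{"name": "drive_tool", "arguments": {
  "increments": [
    {"dx": 0,"dy": 0,"dz": 2.5,"twist": 0},
    {"dx": 0,"dy": 0,"dz": 0,"twist": 0}
  ]
}}

```text
clock: 9.15
tool_pos: [0.5942, -0.2016, 0.0711]
orientation: [-180.0, 0.0, 19.0]
ft_force: [-0.3, 0.5, 0.3]
gripper_width: 0.0249
finger_force: 30.0
```

Call:
{"name": "drive_tool", "arguments": {
  "increments": [
    {"dx": 0,"dy": 0,"dz": 0,"twist": 0},
    {"dx": 0,"dy": 0,"dz": 0,"twist": 0},
    {"dx": 0,"dy": 0,"dz": 0,"twist": 0},
    {"dx": 0,"dy": 0,"dz": -10,"twist": 0},
    {"dx": 0,"dy": 0,"dz": -40,"twist": 0},
    {"dx": 0,"dy": 0,"dz": -45,"twist": 0},
    {"dx": 0,"dy": 0,"dz": -45,"twist": 0},
    {"dx": 0,"dy": 0,"dz": -40,"twist": 0}
  ],
  "claw": 0.65
}}

```text
clock: 10.15
tool_pos: [0.5943, -0.2019, 0.2539]
orientation: [179.9, -0.1, 18.9]
ft_force: [1.0, 0.2, -0.2]
gripper_width: 0.0604
finger_force: 0.0
```

Call:
{"name": "drive_tool", "arguments": {
  "increments": [
    {"dx": 2,"dy": -42.6,"dz": 0,"twist": 0},
    {"dx": 2,"dy": -42.6,"dz": 0,"twist": 0},
    {"dx": 2,"dy": -42.6,"dz": 0,"twist": 0},
    {"dx": 2,"dy": -42.6,"dz": 0,"twist": 0},
    {"dx": 2,"dy": -42.6,"dz": 0,"twist": 0},
    {"dx": 2,"dy": -42.6,"dz": 0,"twist": 0},
    {"dx": 2,"dy": -42.6,"dz": 0,"twist": 0},
    {"dx": 2,"dy": -42.6,"dz": 0,"twist": 0},
    {"dx": 2,"dy": -42.6,"dz": 0,"twist": 0},
    {"dx": 2,"dy": -42.6,"dz": 0,"twist": 0}
  ]
}}

```text
clock: 11.4
tool_pos: [0.4745, 0.2089, 0.2521]
orientation: [-180.0, -0.1, 18.9]
ft_force: [1.3, -0.8, 0.6]
gripper_width: 0.0605
finger_force: 0.0
```

Call:
{"name": "drive_tool", "arguments": {
  "increments": [
    {"dx": 0,"dy": 0,"dz": 0,"twist": -0.175},
    {"dx": 0,"dy": 0,"dz": 0,"twist": -0.175},
    {"dx": 0,"dy": 0,"dz": 0,"twist": -0.175},
    {"dx": 0,"dy": 0,"dz": 0,"twist": -0.175},
    {"dx": 0,"dy": 0,"dz": 0,"twist": -0.175},
    {"dx": 0,"dy": 0,"dz": 0,"twist": -0.175},
    {"dx": 0,"dy": 0,"dz": 0,"twist": -0.175},
    {"dx": 0,"dy": 0,"dz": 0,"twist": -0.175},
    {"dx": 0,"dy": 0,"dz": 0,"twist": -0.175},
    {"dx": 0,"dy": 0,"dz": 0,"twist": -0.175},
    {"dx": 0,"dy": 0,"dz": 0,"twist": -0.175},
    {"dx": 0,"dy": 0,"dz": 0,"twist": -0.175},
    {"dx": 0,"dy": 0,"dz": 0,"twist": 0},
    {"dx": 0,"dy": 0,"dz": 0,"twist": 0}
  ]
}}

```text
clock: 13.15
tool_pos: [0.4749, 0.2075, 0.2515]
orientation: [180.0, 0.0, 139.1]
ft_force: [-0.5, 0.5, 0.5]
gripper_width: 0.0603
finger_force: 0.0
```

```bash
python3 look.py w5; python3 - <<'E'
from h import *
im=eyes.grab_frame("side"); cv2.imwrite("pics/side5.png",im[:,:,::-1])
a=cv2.resize(im[115:185,240:340,::-1],None,fx=4,fy=4,interpolation=3); b=cv2.imread("pics/w5.png")
o=np.zeros((420,800,3),np.uint8); o[:280,:400]=a; o[:300,400:]=cv2.resize(b,(400,300)); cv2.imwrite("pics/crop5.png",o)
E
```

```text
{'clock': 13.15, 'tool_pos': [0.4749, 0.2075, 0.2515], 'orientation': [179.9757, 0.0247, 139.1106], 'joint_positions': [-19.1668, 21.8134, -9.7184, 100.2573, 4.2471, 58.2524, 18.6735], 'gripper_width': 0.0603}
[325.5, 111.6] [306, 92, 40, 41, 1180] [[0.4479, 0.2819], [0.4463, 0.2806], [0.4446, 0.2793]]
[83.4, 200.8] [0, 142, 174, 107, 6663] [[0.3704, 0.0806], [0.3728, 0.0898], [0.3752, 0.099]]
[460.8, 194.8] [440, 177, 42, 37, 1162] [[0.5759, 0.3256], [0.5675, 0.322], [0.5592, 0.3184]]
[275.6, 204.2] [254, 183, 44, 43, 1474] [[0.4796, 0.202], [0.4763, 0.2048], [0.473, 0.2077]]
[322.7, 284.9] [304, 264, 40, 42, 1267] [[0.5648, 0.1846], [0.5571, 0.1883], [0.5494, 0.1921]]
[413.3, 276.6] [401, 265, 25, 24, 437] [[0.6118, 0.2514], [0.6017, 0.2517], [0.5915, 0.2519]]
A [326.3 288.4]
B [277.2 206.4]
C [327.5 111.6]
D [436.5 112.1]
E [466.3 196.3]
F [417.3 279.5]
```

View pics/crop5.png

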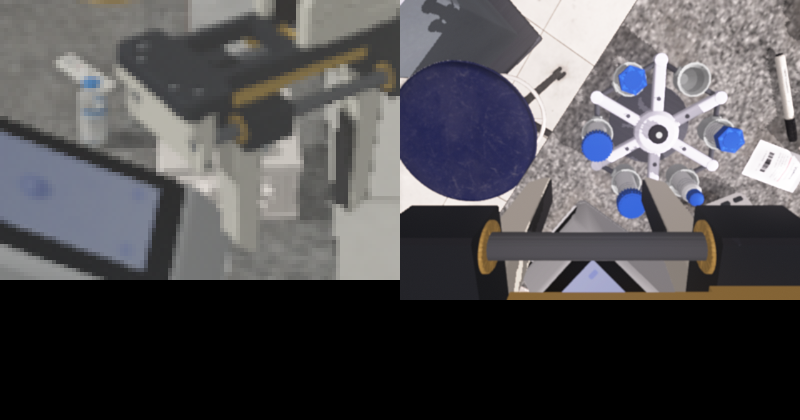

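The wrist view shows D's sleeve empty and long B at (276,204) in the original frame, matching the model. The gripper is centred over it, so I'm going down.

Call:
{"name": "drive_tool", "arguments": {
  "increments": [
    {"dx": 0,"dy": 0,"dz": 30,"twist": 0},
    {"dx": 0,"dy": 0,"dz": 30,"twist": 0},
    {"dx": 0,"dy": 0,"dz": 30,"twist": 0},
    {"dx": 0,"dy": 0,"dz": 25,"twist": 0},
    {"dx": 0,"dy": 0,"dz": 16,"twist": 0},
    {"dx": 0,"dy": 0,"dz": 8,"twist": 0},
    {"dx": 0,"dy": 0,"dz": 0,"twist": 0},
    {"dx": 0,"dy": 0,"dz": 0,"twist": 0}
  ]
}}

```text
clock: 14.25
tool_pos: [0.4753, 0.208, 0.1129]
orientation: [179.9, 0.0, 139.3]
ft_force: [-0.4, 0.3, -0.1]
gripper_width: 0.0603
finger_force: 0.0
```

Call:
{"name": "drive_tool", "arguments": {
  "increments": [
    {"dx": 0,"dy": 0,"dz": 0,"twist": 0},
    {"dx": 0,"dy": 0,"dz": 0,"twist": 0},
    {"dx": 0,"dy": 0,"dz": 0,"twist": 0},
    {"dx": 0,"dy": 0,"dz": 0,"twist": 0},
    {"dx": 0,"dy": 0,"dz": 0,"twist": 0}
  ],
  "claw": 0
}}

```text
clock: 14.88
tool_pos: [0.4749, 0.2077, 0.1123]
orientation: [180.0, 0.0, 139.3]
ft_force: [0.5, -0.1, 1.2]
gripper_width: 0.0326
finger_force: 30.0
```

Call:
{"name": "drive_tool", "arguments": {
  "increments": [
    {"dx": 0,"dy": 0,"dz": -20,"twist": 0},
    {"dx": 0,"dy": 0,"dz": -40,"twist": 0},
    {"dx": 0,"dy": 0,"dz": -45,"twist": 0},
    {"dx": 0,"dy": 0,"dz": -43,"twist": 0},
    {"dx": 17.1,"dy": 30.1,"dz": 0,"twist": 0},
    {"dx": 17.1,"dy": 30.1,"dz": 0,"twist": 0},
    {"dx": 17.1,"dy": 30.1,"dz": 0,"twist": 0},
    {"dx": 17.1,"dy": 30.1,"dz": 0,"twist": 0},
    {"dx": 0,"dy": 0,"dz": 0,"twist": -0.174},
    {"dx": 0,"dy": 0,"dz": 0,"twist": -0.174},
    {"dx": 0,"dy": 0,"dz": 0,"twist": -0.174},
    {"dx": 0,"dy": 0,"dz": 0,"twist": -0.174},
    {"dx": 0,"dy": 0,"dz": 0,"twist": -0.174},
    {"dx": 0,"dy": 0,"dz": 0,"twist": -0.174},
    {"dx": 0,"dy": 0,"dz": 0,"twist": 0},
    {"dx": 0,"dy": 0,"dz": 0,"twist": 0}
  ]
}}

```text
clock: 16.88
tool_pos: [0.5014, 0.3434, 0.2599]
orientation: [-180.0, -0.0, -161.1]
ft_force: [0.7, 0.5, -0.9]
gripper_width: 0.032
finger_force: 30.0
```

```bash
python3 look.py w6
```

```text
{'clock': 16.875, 'tool_pos': [0.5014, 0.3434, 0.2599], 'orientation': [-179.9912, -0.0328, -161.054], 'joint_positions': [-21.0542, 31.2552, -25.7784, 84.9714, 14.1783, 67.048, 59.8238], 'gripper_width': 0.032}
[60.6, 22.3] [0, 0, 122, 53, 3428] [[0.4258, 0.1424], [0.426, 0.1513], [0.4261, 0.1603]]
[226.6, 111.4] [207, 92, 40, 40, 1114] [[0.448, 0.2824], [0.447, 0.2842], [0.446, 0.286]]
[75.6, 201.6] [52, 181, 48, 43, 1589] [[0.5636, 0.1798], [0.5568, 0.1869], [0.5499, 0.1939]]
[275.0, 288.8] [236, 248, 80, 78, 5230] [[0.5869, 0.3717], [0.5788, 0.369], [0.5708, 0.3663]]
[141.1, 272.2] [130, 261, 23, 23, 400] [[0.6109, 0.2495], [0.6016, 0.253], [0.5924, 0.2565]]
A [ 72.7 205.4]
B [112.9 114.3]
C [227.  112.9]
D [276.3 199.7]
E [232.8 268.6]
F [139.6 276.5]
```

View pics/w6.png

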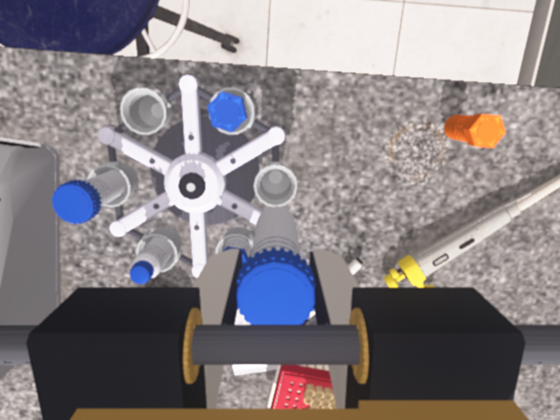

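The long tube hangs upright at (275,250). The empty sleeves show at (275,184) for D and (144,111) for B, and I'm checking the mouths against the model.

```bash
python3 - <<'E'
from h import *
c=cam("wrist")
print("D mouth",proj(c,[.5014,.3436,.076]),onplane(c,275,184,.076),"B",proj(c,[.4751,.2075,.076]),onplane(c,144,111,.076)); print(proj(c,[*telemetry.sense()["tool_pos"][:2],.178]))
E
```

```text
D mouth [276.09718963 186.58176696] [0.49935859 0.34179216 0.076     ] B [143.40219643 112.00535139] [0.47406351 0.20780636 0.076     ]
[276.10549813 218.25839058]
```

Call:
{"name": "drive_tool", "arguments": {
  "increments": [
    {"dx": 0,"dy": 0,"dz": 30,"twist": 0},
    {"dx": 0,"dy": 0,"dz": 35,"twist": 0},
    {"dx": 0,"dy": 0,"dz": 25,"twist": 0},
    {"dx": 0,"dy": 0,"dz": 12,"twist": 0},
    {"dx": 0,"dy": 0,"dz": 12,"twist": 0},
    {"dx": 0,"dy": 0,"dz": 12,"twist": 0},
    {"dx": 0,"dy": 0,"dz": 12,"twist": 0},
    {"dx": 0,"dy": 0,"dz": 6,"twist": 0},
    {"dx": 0,"dy": 0,"dz": 0,"twist": 0},
    {"dx": 0,"dy": 0,"dz": 0,"twist": 0}
  ]
}}

```text
clock: 18.18
tool_pos: [0.5017, 0.3439, 0.1166]
orientation: [180.0, 0.0, -160.9]
ft_force: [0.8, 0.3, -0.1]
gripper_width: 0.0322
finger_force: 30.0
```

Call:
{"name": "drive_tool", "arguments": {
  "increments": [
    {"dx": 0,"dy": 0,"dz": 3.5,"twist": 0},
    {"dx": 0,"dy": 0,"dz": 0,"twist": 0},
    {"dx": 0,"dy": 0,"dz": 0,"twist": 0}
  ]
}}

```text
clock: 18.55
tool_pos: [0.5015, 0.3436, 0.1127]
orientation: [180.0, 0.0, -160.9]
ft_force: [0.0, -0.4, -0.5]
gripper_width: 0.0324
finger_force: 30.0
```

Call:
{"name": "drive_tool", "arguments": {
  "increments": [
    {"dx": 0,"dy": 0,"dz": 0,"twist": 0},
    {"dx": 0,"dy": 0,"dz": 0,"twist": 0},
    {"dx": 0,"dy": 0,"dz": 0,"twist": 0},
    {"dx": 0,"dy": 0,"dz": -10,"twist": 0},
    {"dx": 0,"dy": 0,"dz": -40,"twist": 0},
    {"dx": 0,"dy": 0,"dz": -45,"twist": 0},
    {"dx": 0,"dy": 0,"dz": -43,"twist": 0},
    {"dx": 23.2,"dy": -13.4,"dz": 0,"twist": 0},
    {"dx": 23.2,"dy": -13.4,"dz": 0,"twist": 0},
    {"dx": 23.2,"dy": -13.4,"dz": 0,"twist": 0},
    {"dx": 0,"dy": 0,"dz": 0,"twist": 0}
  ],
  "claw": 0.65
}}

```text
clock: 19.92
tool_pos: [0.4483, 0.2817, 0.2517]
orientation: [-179.9, 0.0, -161.0]
ft_force: [0.4, 0.0, -0.6]
gripper_width: 0.0604
finger_force: 0.0
```

Call:
{"name": "drive_tool", "arguments": {
  "increments": [
    {"dx": 0,"dy": 0,"dz": 0,"twist": 0.175},
    {"dx": 0,"dy": 0,"dz": 0,"twist": 0.175},
    {"dx": 0,"dy": 0,"dz": 0,"twist": 0.175},
    {"dx": 0,"dy": 0,"dz": 0,"twist": 0.175},
    {"dx": 0,"dy": 0,"dz": 0,"twist": 0.175},
    {"dx": 0,"dy": 0,"dz": 0,"twist": 0.175},
    {"dx": 0,"dy": 0,"dz": 0,"twist": 0.175},
    {"dx": 0,"dy": 0,"dz": 0,"twist": 0.175},
    {"dx": 0,"dy": 0,"dz": 0,"twist": 0.175},
    {"dx": 0,"dy": 0,"dz": 0,"twist": 0.175},
    {"dx": 0,"dy": 0,"dz": 0,"twist": 0.175},
    {"dx": 0,"dy": 0,"dz": 0,"twist": 0.165},
    {"dx": 0,"dy": 0,"dz": 0,"twist": 0},
    {"dx": 0,"dy": 0,"dz": 0,"twist": 0}
  ]
}}

```text
clock: 21.68
tool_pos: [0.4491, 0.2835, 0.2508]
orientation: [180.0, -0.0, 79.5]
ft_force: [0.8, 1.0, -0.6]
gripper_width: 0.0605
finger_force: 0.0
```

```bash
python3 look.py w7
```

```text
{'clock': 21.675, 'tool_pos': [0.4491, 0.2835, 0.2508], 'orientation': [179.9843, -0.0302, 79.5304], 'joint_positions': [-36.3701, 22.7303, 2.5289, 98.6816, -1.157, 58.5807, -43.9044], 'gripper_width': 0.0605}
[332.6, 112.1] [309, 88, 48, 49, 1786] [[0.5052, 0.3419], [0.503, 0.3428], [0.5007, 0.3436]]
[425.0, 112.7] [403, 93, 44, 41, 1315] [[0.5773, 0.3281], [0.5712, 0.3296], [0.5652, 0.3312]]
[276.0, 195.2] [258, 176, 37, 39, 1045] [[0.4487, 0.2834], [0.4494, 0.2873], [0.4501, 0.2912]]
[470.7, 200.9] [457, 190, 28, 23, 495] [[0.6099, 0.2484], [0.6022, 0.2541], [0.5945, 0.2598]]
[417.7, 280.3] [398, 265, 45, 39, 915] [[0.5599, 0.1825], [0.5548, 0.1916], [0.5496, 0.2008]]
[281.3, 307.3] [271, 295, 20, 27, 212] [[0.4341, 0.178], [0.4356, 0.1874], [0.4371, 0.1968]]
[232.2, 375.1] [210, 366, 42, 21, 275] [[0.3738, 0.1136], [0.3784, 0.1263], [0.383, 0.1391]]
A [423.5 288.8]
B [325.  288.1]
C [276.4 195.5]
D [330.4 111.3]
E [428.4 111.6]
F [475.7 201.7]
```

View pics/w7.png

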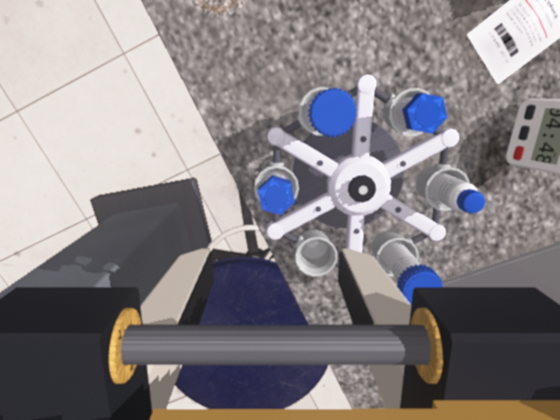

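The long tube is down in D at (333,112). Short C at (276,195) is centred under the gripper and sleeve B at (315,254) is empty. I'm going down on the short with a narrower opening to clear the hub.

Call:
{"name": "drive_tool", "arguments": {
  "increments": [
    {"dx": 0,"dy": 0,"dz": 30,"twist": 0},
    {"dx": 0,"dy": 0,"dz": 35,"twist": 0},
    {"dx": 0,"dy": 0,"dz": 35,"twist": 0},
    {"dx": 0,"dy": 0,"dz": 25,"twist": 0},
    {"dx": 0,"dy": 0,"dz": 20,"twist": 0},
    {"dx": 0,"dy": 0,"dz": 12,"twist": 0},
    {"dx": 0,"dy": 0,"dz": 6,"twist": 0},
    {"dx": 0,"dy": 0,"dz": 0,"twist": 0},
    {"dx": 0,"dy": 0,"dz": 0,"twist": 0}
  ],
  "claw": 0.52
}}

```text
clock: 22.85
tool_pos: [0.4493, 0.2831, 0.0884]
orientation: [179.9, -0.1, 79.4]
ft_force: [0.3, 0.2, 0.1]
gripper_width: 0.0484
finger_force: 0.0
```

Call:
{"name": "drive_tool", "arguments": {
  "increments": [
    {"dx": 0,"dy": 0,"dz": 0,"twist": 0},
    {"dx": 0,"dy": 0,"dz": 0,"twist": 0},
    {"dx": 0,"dy": 0,"dz": 0,"twist": 0},
    {"dx": 0,"dy": 0,"dz": 0,"twist": 0},
    {"dx": 0,"dy": 0,"dz": 0,"twist": 0},
    {"dx": 0,"dy": 0,"dz": 0,"twist": 0}
  ],
  "claw": 0
}}

```text
clock: 23.6
tool_pos: [0.449, 0.283, 0.0879]
orientation: [180.0, -0.0, 79.3]
ft_force: [-0.5, -0.0, 3.0]
gripper_width: 0.0302
finger_force: 30.0
```

The width of 30.2 mm suggests the hex is held between flat and corner, so I'm measuring its orientation from the last picture.

```bash
python3 - <<'E'
from h import *
im=cv2.imread("pics/w7.png"); cr=im[165:225,246:306]
o=cv2.resize(cr,None,fx=9,fy=9,interpolation=cv2.INTER_CUBIC); cv2.imwrite("pics/hex.png",o)
E
```

```text
(no output)
```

View pics/hex.png

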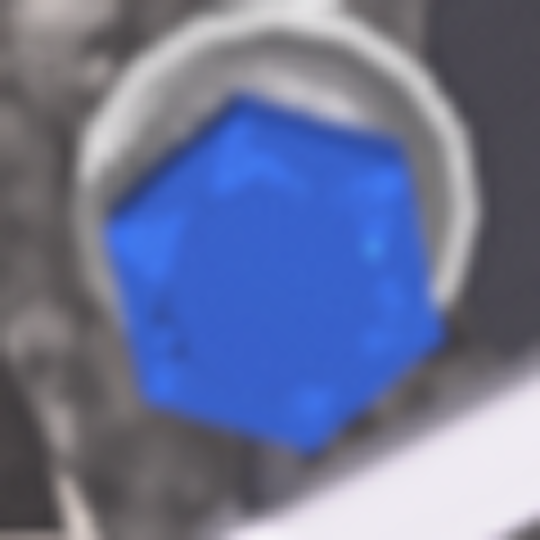

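The enlarged crop shows the cap flats turned about 12° from the closing axis; the right edge runs (405,145)→(440,340). I'll open, twist −0.2 rad and regrip on the flats.

Call:
{"name": "drive_tool", "arguments": {
  "increments": [
    {"dx": 0,"dy": 0,"dz": 0,"twist": 0},
    {"dx": 0,"dy": 0,"dz": 0,"twist": 0},
    {"dx": 0,"dy": 0,"dz": 0,"twist": -0.1},
    {"dx": 0,"dy": 0,"dz": 0,"twist": -0.1},
    {"dx": 0,"dy": 0,"dz": 0,"twist": 0}
  ],
  "claw": 0.5
}}

```text
clock: 24.22
tool_pos: [0.4487, 0.2825, 0.0874]
orientation: [-180.0, 0.0, 90.7]
ft_force: [0.4, -0.4, 0.3]
gripper_width: 0.0462
finger_force: 0.0
```

Call:
{"name": "drive_tool", "arguments": {
  "increments": [
    {"dx": 0,"dy": 0,"dz": 0,"twist": 0},
    {"dx": 0,"dy": 0,"dz": 0,"twist": 0},
    {"dx": 0,"dy": 0,"dz": 0,"twist": 0},
    {"dx": 0,"dy": 0,"dz": 0,"twist": 0},
    {"dx": 0,"dy": 0,"dz": 0,"twist": 0},
    {"dx": 0,"dy": 0,"dz": 0,"twist": 0}
  ],
  "claw": 0
}}

```text
clock: 24.98
tool_pos: [0.4488, 0.2828, 0.0876]
orientation: [-180.0, -0.0, 90.8]
ft_force: [-0.0, 0.2, 0.0]
gripper_width: 0.0289
finger_force: 30.0
```

Call:
{"name": "drive_tool", "arguments": {
  "increments": [
    {"dx": 0,"dy": 0,"dz": -20,"twist": 0},
    {"dx": 0,"dy": 0,"dz": -40,"twist": 0},
    {"dx": 0,"dy": 0,"dz": -45,"twist": 0},
    {"dx": 0,"dy": 0,"dz": -38,"twist": 0},
    {"dx": -25.2,"dy": 8.4,"dz": 0,"twist": 0},
    {"dx": -25.2,"dy": 8.4,"dz": 0,"twist": 0},
    {"dx": -25.2,"dy": 8.4,"dz": 0,"twist": 0},
    {"dx": 0,"dy": 0,"dz": 0,"twist": -0.169},
    {"dx": 0,"dy": 0,"dz": 0,"twist": -0.169},
    {"dx": 0,"dy": 0,"dz": 0,"twist": -0.169},
    {"dx": 0,"dy": 0,"dz": 0,"twist": -0.169},
    {"dx": 0,"dy": 0,"dz": 0,"twist": -0.169},
    {"dx": 0,"dy": 0,"dz": 0,"twist": 0},
    {"dx": 0,"dy": 0,"dz": 0,"twist": 0}
  ]
}}

```text
clock: 26.72
tool_pos: [0.4751, 0.2074, 0.2306]
orientation: [-180.0, -0.0, 139.1]
ft_force: [0.7, 1.1, -0.5]
gripper_width: 0.0283
finger_force: 30.0
```

Call:
{"name": "drive_tool", "arguments": {
  "increments": [
    {"dx": 0,"dy": 0,"dz": 30,"twist": 0},
    {"dx": 0,"dy": 0,"dz": 35,"twist": 0},
    {"dx": 0,"dy": 0,"dz": 25,"twist": 0},
    {"dx": 0,"dy": 0,"dz": 12,"twist": 0},
    {"dx": 0,"dy": 0,"dz": 12,"twist": 0},
    {"dx": 0,"dy": 0,"dz": 12,"twist": 0},
    {"dx": 0,"dy": 0,"dz": 9,"twist": 0},
    {"dx": 0,"dy": 0,"dz": 4,"twist": 0},
    {"dx": 0,"dy": 0,"dz": 0,"twist": 0},
    {"dx": 0,"dy": 0,"dz": 0,"twist": 0}
  ]
}}

```text
clock: 27.98
tool_pos: [0.4754, 0.2077, 0.092]
orientation: [180.0, 0.0, 139.2]
ft_force: [0.6, -0.5, 0.4]
gripper_width: 0.0286
finger_force: 30.0
```

Call:
{"name": "drive_tool", "arguments": {
  "increments": [
    {"dx": 0,"dy": 0,"dz": 4,"twist": 0},
    {"dx": 0,"dy": 0,"dz": 0,"twist": 0},
    {"dx": 0,"dy": 0,"dz": 0,"twist": 0}
  ]
}}

```text
clock: 28.35
tool_pos: [0.475, 0.2075, 0.0876]
orientation: [-180.0, -0.0, 139.2]
ft_force: [0.6, 0.2, -1.0]
gripper_width: 0.0287
finger_force: 30.0
```

Call:
{"name": "drive_tool", "arguments": {
  "increments": [
    {"dx": 0,"dy": 0,"dz": 0,"twist": 0},
    {"dx": 0,"dy": 0,"dz": 0,"twist": 0},
    {"dx": 0,"dy": 0,"dz": 0,"twist": 0},
    {"dx": 0,"dy": 0,"dz": -10,"twist": 0},
    {"dx": 0,"dy": 0,"dz": -40,"twist": 0},
    {"dx": 0,"dy": 0,"dz": -45,"twist": 0},
    {"dx": 0,"dy": 0,"dz": -45,"twist": 0},
    {"dx": 0,"dy": 0,"dz": -23,"twist": 0},
    {"dx": 0,"dy": 0,"dz": 0,"twist": 0.1745},
    {"dx": 0,"dy": 0,"dz": 0,"twist": 0.1745},
    {"dx": 0,"dy": 0,"dz": 0,"twist": 0.1745},
    {"dx": 0,"dy": 0,"dz": 0,"twist": 0.1745},
    {"dx": 0,"dy": 0,"dz": 0,"twist": 0.1745},
    {"dx": 0,"dy": 0,"dz": 0,"twist": 0.1745},
    {"dx": 0,"dy": 0,"dz": 0,"twist": 0}
  ],
  "claw": 0.52
}}

```text
clock: 30.22
tool_pos: [0.4749, 0.2078, 0.2512]
orientation: [180.0, -0.0, 79.4]
ft_force: [0.5, -0.5, 0.4]
gripper_width: 0.0483
finger_force: 0.0
```

Call:
{"name": "drive_tool", "arguments": {
  "increments": [
    {"dx": -37.9,"dy": 19.5,"dz": 0,"twist": 0},
    {"dx": -37.9,"dy": 19.5,"dz": 0,"twist": 0},
    {"dx": -37.9,"dy": 19.5,"dz": 0,"twist": 0},
    {"dx": -37.9,"dy": 19.5,"dz": 0,"twist": 0},
    {"dx": -37.9,"dy": 19.5,"dz": 0,"twist": 0},
    {"dx": -37.9,"dy": 19.5,"dz": 0,"twist": 0},
    {"dx": -37.9,"dy": 19.5,"dz": 0,"twist": 0},
    {"dx": -37.9,"dy": 19.5,"dz": 0,"twist": 0},
    {"dx": -37.9,"dy": 19.5,"dz": 0,"twist": 0},
    {"dx": -37.9,"dy": 19.5,"dz": 0,"twist": 0},
    {"dx": 0,"dy": 0,"dz": 0,"twist": 0},
    {"dx": 0,"dy": 0,"dz": 0,"twist": 0}
  ]
}}

```text
clock: 31.72
tool_pos: [0.5958, -0.2002, 0.2506]
orientation: [-180.0, -0.1, 79.4]
ft_force: [-0.4, 0.4, 0.4]
gripper_width: 0.0484
finger_force: 0.0
```

```bash
python3 - <<'E'
from h import *
s=telemetry.sense(); c=cam("wrist",s); im=eyes.grab_frame("wrist"); sd=eyes.grab_frame("side")
o=np.zeros((420,800,3),np.uint8); o[:300,:400]=cv2.resize(im,(400,300))[:,:,::-1]; o[:400,400:]=cv2.resize(sd[185:285,235:335,::-1],None,fx=4,fy=4,interpolation=3); cv2.imwrite("pics/c8.png",o)
print(s["tool_pos"],s["orientation"])
for p,st in blobs(im,amin=150)[0]: print(p,st,onplane(c,*p,.102)[:2].round(4))
print(proj(c,[.5945,-.2018,.102]))
E
```

```text
[ 0.59579811 -0.20017563  0.25058603] [-1.79968618e+02 -9.27350738e-02  7.93649676e+01]
[118.0, 124.5] [69, 54, 100, 142, 5744] [ 0.4785 -0.1192]
[421.6, 147.2] [414, 140, 16, 15, 192] [ 0.722 -0.184]
[274.4, 194.2] [265, 185, 20, 20, 314] [ 0.5938 -0.2009]
[275.41009958 195.07912869]
```

View pics/c8.png

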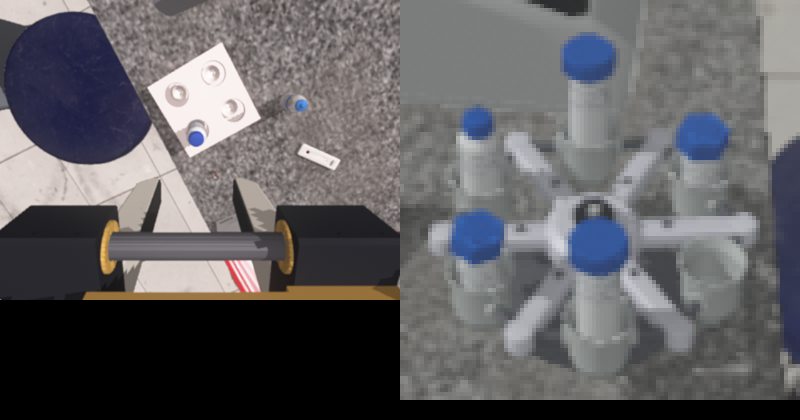

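The mid tube stands in its hole at (197,138) in the left half. In the right half, long and long face A–D, short is in B opposite E, and sleeve C is empty. I'm picking up the mid tube.

Call:
{"name": "drive_tool", "arguments": {
  "increments": [
    {"dx": -1.3,"dy": -1.6,"dz": 0,"twist": 0},
    {"dx": 0,"dy": 0,"dz": 35,"twist": 0},
    {"dx": 0,"dy": 0,"dz": 40,"twist": 0},
    {"dx": 0,"dy": 0,"dz": 40,"twist": 0},
    {"dx": 0,"dy": 0,"dz": 30,"twist": 0},
    {"dx": 0,"dy": 0,"dz": 20,"twist": 0},
    {"dx": 0,"dy": 0,"dz": 10,"twist": 0},
    {"dx": 0,"dy": 0,"dz": 5,"twist": 0},
    {"dx": 0,"dy": 0,"dz": 0,"twist": 0},
    {"dx": 0,"dy": 0,"dz": 0,"twist": 0}
  ]
}}

```text
clock: 33.08
tool_pos: [0.5946, -0.2023, 0.0715]
orientation: [179.9, 0.0, 79.2]
ft_force: [0.3, -0.2, 0.3]
gripper_width: 0.0482
finger_force: 0.0
```

Call:
{"name": "drive_tool", "arguments": {
  "increments": [
    {"dx": 0,"dy": 0,"dz": 0,"twist": 0},
    {"dx": 0,"dy": 0,"dz": 0,"twist": 0},
    {"dx": 0,"dy": 0,"dz": 0,"twist": 0},
    {"dx": 0,"dy": 0,"dz": 0,"twist": 0},
    {"dx": 0,"dy": 0,"dz": 0,"twist": 0},
    {"dx": 0,"dy": 0,"dz": 0,"twist": 0}
  ],
  "claw": 0
}}

```text
clock: 33.83
tool_pos: [0.5942, -0.2022, 0.0708]
orientation: [180.0, 0.0, 79.2]
ft_force: [-1.6, -0.2, 1.5]
gripper_width: 0.0247
finger_force: 30.0
```

Call:
{"name": "drive_tool", "arguments": {
  "increments": [
    {"dx": 0,"dy": 0,"dz": -20,"twist": 0},
    {"dx": 0,"dy": 0,"dz": -40,"twist": 0},
    {"dx": 0,"dy": 0,"dz": -45,"twist": 0},
    {"dx": 0,"dy": 0,"dz": -45,"twist": 0},
    {"dx": 0,"dy": 0,"dz": -40,"twist": 0},
    {"dx": 0,"dy": 0,"dz": -30,"twist": 0},
    {"dx": 0,"dy": 0,"dz": 0,"twist": 0}
  ]
}}

```text
clock: 34.7
tool_pos: [0.5951, -0.2026, 0.2929]
orientation: [179.7, 0.0, 79.2]
ft_force: [0.1, 0.6, -0.6]
gripper_width: 0.025
finger_force: 30.0
```

Call:
{"name": "drive_tool", "arguments": {
  "increments": [
    {"dx": 37.5,"dy": -19.5,"dz": 0,"twist": 0},
    {"dx": 37.5,"dy": -19.5,"dz": 0,"twist": 0},
    {"dx": 37.5,"dy": -19.5,"dz": 0,"twist": 0},
    {"dx": 37.5,"dy": -19.5,"dz": 0,"twist": 0},
    {"dx": 37.5,"dy": -19.5,"dz": 0,"twist": 0},
    {"dx": 37.5,"dy": -19.5,"dz": 0,"twist": 0},
    {"dx": 37.5,"dy": -19.5,"dz": 0,"twist": 0},
    {"dx": 37.5,"dy": -19.5,"dz": 0,"twist": 0},
    {"dx": 37.5,"dy": -19.5,"dz": 0,"twist": 0},
    {"dx": 37.5,"dy": -19.5,"dz": 0,"twist": 0},
    {"dx": 37.5,"dy": -19.5,"dz": 0,"twist": 0},
    {"dx": 37.5,"dy": -19.5,"dz": 0,"twist": 0},
    {"dx": 0,"dy": 0,"dz": 0,"twist": 0},
    {"dx": 0,"dy": 0,"dz": 0,"twist": 0},
    {"dx": 0,"dy": 0,"dz": 0,"twist": 0}
  ]
}}

```text
clock: 36.58
tool_pos: [0.4487, 0.2818, 0.29]
orientation: [-180.0, 0.1, 79.1]
ft_force: [0.1, -0.2, -1.1]
gripper_width: 0.0248
finger_force: 30.0
```

Call:
{"name": "drive_tool", "arguments": {
  "increments": [
    {"dx": 1.3,"dy": 0,"dz": 0,"twist": 0},
    {"dx": 0,"dy": 0,"dz": 30,"twist": 0},
    {"dx": 0,"dy": 0,"dz": 40,"twist": 0},
    {"dx": 0,"dy": 0,"dz": 40,"twist": 0},
    {"dx": 0,"dy": 0,"dz": 28,"twist": 0},
    {"dx": 0,"dy": 0,"dz": 12,"twist": 0},
    {"dx": 0,"dy": 0,"dz": 12,"twist": 0},
    {"dx": 0,"dy": 0,"dz": 12,"twist": 0},
    {"dx": 0,"dy": 0,"dz": 12,"twist": 0},
    {"dx": 0,"dy": 0,"dz": 5,"twist": 0},
    {"dx": 0,"dy": 0,"dz": 0,"twist": 0},
    {"dx": 0,"dy": 0,"dz": 0,"twist": 0}
  ]
}}

```text
clock: 38.08
tool_pos: [0.4488, 0.2851, 0.1]
orientation: [180.0, -0.0, 79.2]
ft_force: [-0.4, 0.8, -0.7]
gripper_width: 0.0247
finger_force: 30.0
```

Call:
{"name": "drive_tool", "arguments": {
  "increments": [
    {"dx": -1.5,"dy": 0,"dz": 2,"twist": 0},
    {"dx": 0,"dy": 0,"dz": 3,"twist": 0},
    {"dx": 0,"dy": 0,"dz": 0,"twist": 0},
    {"dx": 0,"dy": 0,"dz": 0,"twist": 0}
  ]
}}

```text
clock: 38.58
tool_pos: [0.4484, 0.2835, 0.0948]
orientation: [180.0, -0.0, 79.2]
ft_force: [0.3, -0.2, 0.4]
gripper_width: 0.0249
finger_force: 30.0
```

Call:
{"name": "drive_tool", "arguments": {
  "increments": [
    {"dx": 0,"dy": 0,"dz": 0,"twist": 0},
    {"dx": 0,"dy": 0,"dz": 0,"twist": 0},
    {"dx": 0,"dy": 0,"dz": 0,"twist": 0},
    {"dx": 0,"dy": 0,"dz": -10,"twist": 0},
    {"dx": 0,"dy": 0,"dz": -40,"twist": 0},
    {"dx": 0,"dy": 0,"dz": -45,"twist": 0},
    {"dx": 0,"dy": 0,"dz": -45,"twist": 0},
    {"dx": 0,"dy": 0,"dz": -25,"twist": 0},
    {"dx": 0,"dy": 0,"dz": 0,"twist": 0},
    {"dx": 0,"dy": 0,"dz": 0,"twist": 0},
    {"dx": 0,"dy": 0,"dz": 0,"twist": 0}
  ],
  "claw": 0.52
}}

```text
clock: 39.95
tool_pos: [0.4474, 0.2829, 0.2581]
orientation: [-179.9, 0.1, 79.2]
ft_force: [-0.2, 0.1, 0.4]
gripper_width: 0.0482
finger_force: 0.0
```

```bash
python3 - <<'E'
from h import *
s=telemetry.sense(); c=cam("wrist",s); im=eyes.grab_frame("wrist"); sd=eyes.grab_frame("side"); cs=cam("side"); cc=cam("scene"); sc=eyes.grab_frame("scene")
o=np.zeros((420,800,3),np.uint8); o[:300,:400]=cv2.resize(im,(400,300))[:,:,::-1]; o[:400,400:]=cv2.resize(sd[185:285,235:335,::-1],None,fx=4,fy=4,interpolation=3); cv2.imwrite("pics/c9.png",o)
bs=[b[0] for b in blobs(sd)[0]]; bc=[b[0] for b in blobs(sc)[0]]
for k,X in dict(A=[.5537,.1923,.1355],B=[.4751,.2075,.1035],C=[.449,.2831,.1195],D=[.5014,.3436,.1355],E=[.58,.3284,.1035],F=[.6061,.2527,.1195]).items():
    n=lambda L,u:min(L,key=lambda b:np.hypot(*(np.array(b)-u))); p,q=n(bs,proj(cs,X)),n(bc,proj(cc,X)); Y,e=tri(cs,p,cc,q); print(k,p,q,Y.round(4),round(e,4),"err mm",((Y-X)*1000).round(1))
E
```

```text
A [281.5, 199.1] [266.1, 182.1] [0.5535 0.1925 0.1356] 0.0025 err mm [-0.2  0.2  0.1]
B [310.1, 218.9] [238.3, 194.3] [0.475  0.2087 0.1036] 0.002 err mm [-0.1  1.2  0.1]
C [314.0, 237.2] [220.5, 177.5] [0.448  0.2835 0.1204] 0.0017 err mm [-1.   0.4  0.9]
D [284.3, 246.1] [230.6, 159.3] [0.5012 0.3433 0.1352] 0.003 err mm [-0.2 -0.3 -0.3]
E [253.9, 243.8] [257.1, 165.3] [0.58   0.3282 0.1036] 0.0022 err mm [ 0.  -0.2  0.1]
F [253.9, 215.4] [274.6, 171.4] [0.6059 0.2535 0.1208] 0.0019 err mm [-0.2  0.8  1.3]
```

View pics/c9.png

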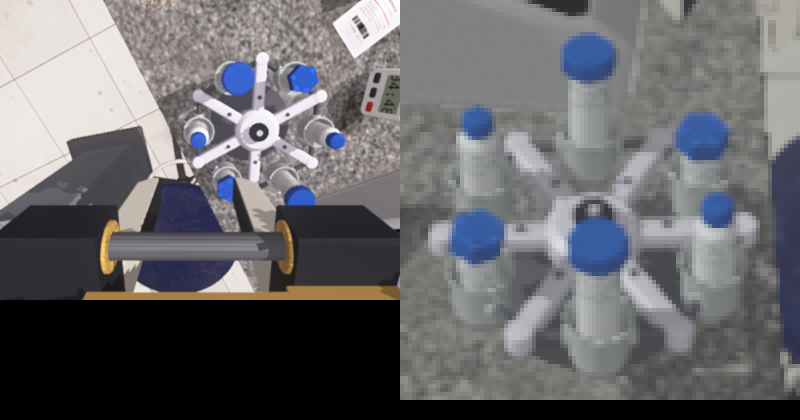

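All six tubes are seated within about 1.5 mm of their expected heights. Long faces long (A–D), short faces short (B–E), mid faces mid (C–F), and the gripper is clear.

```bash
python3 -c "
from station import ticket
print(ticket.job_done())"
```

```text
the job is handed in; nothing more can be done
None
```

The job is handed in at about 40 s of the 106 s allowed: all six tubes are seated in the rotor with each pair facing across the hub, the gripper is clear, and the timer and bottle were never approached; no verdict came back.

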